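# Line up cups from light to dark for the lot photograph

## Task

Line up the four cups for the lot photograph: stand each upright and centred on its own grey disc of the wooden strip, in order of shade, with the lightest at the white end block and each next one darker, so that the navy mug stands at the black end block. Never tip a cup over, and leave them all standing free.

Things in the scene. Friction and masses are not known exactly. Their poses are not given: they have to be found in the camera images.
- white_cup_centre (a point): white hotel cup (the lightest), 54 mm tall, rim 72 mm across, foot 45 mm across, wall sloping outward to the rim. Open and hollow, rim wall about 4 to 5 mm thick. Point: centre of the bowl, half-way up (27 mm above its underside); z up. The handle points to this frame's -y, reaching 58 mm from the axis. Starts upright on the worktop, handle more or less towards the robot.
- mint_cup_centre (a point): pale mint-green cup with white inside (second lightest), 50 mm tall, rim 70 mm across, foot 45 mm across, wall sloping outward to the rim. Open and hollow, rim wall about 4 to 5 mm thick. Point: centre of the bowl, half-way up (25 mm above its underside); z up. The handle points to this frame's -y, reaching 58 mm from the axis. Starts upright on the worktop, handle more or less towards the robot.
- blue_cup_centre (a point): mid-blue cup with white inside (second darkest), 54 mm tall, rim 72 mm across, foot 45 mm across, wall sloping outward to the rim. Open and hollow, rim wall about 4 to 5 mm thick. Point: centre of the bowl, half-way up (27 mm above its underside); z up. The handle points to this frame's -y, reaching 58 mm from the axis. Starts upright on the worktop, handle more or less towards the robot.
- navy_mug_centre (a point): very dark navy straight-sided mug (the darkest), 62 mm tall, rim 68 mm across, foot 61 mm across, straight wall. Open and hollow, rim wall about 4 to 5 mm thick. Point: centre of the bowl, half-way up (31 mm above its underside); z up. The handle points to this frame's -y, reaching 58 mm from the axis. Starts upright on the worktop, handle more or less towards the robot.
- disc_1: fixed grey felt disc, 80 mm across, 3 mm thick, on the wooden strip: number 1 of the row of four counted from the robot's left; neighbours are about 120 mm apart. Origin: centre of its underside, on the strip's top; its top is 9 mm above the worktop. Discs 1 and 4 are the ends.
- disc_2: fixed grey felt disc, 80 mm across, 3 mm thick, on the wooden strip: number 2 of the row of four counted from the robot's left; neighbours are about 120 mm apart. Origin: centre of its underside, on the strip's top; its top is 9 mm above the worktop. Discs 1 and 4 are the ends.
- disc_3: fixed grey felt disc, 80 mm across, 3 mm thick, on the wooden strip: number 3 of the row of four counted from the robot's left; neighbours are about 120 mm apart. Origin: centre of its underside, on the strip's top; its top is 9 mm above the worktop. Discs 1 and 4 are the ends.
- disc_4: fixed grey felt disc, 80 mm across, 3 mm thick, on the wooden strip: number 4 of the row of four counted from the robot's left; neighbours are about 120 mm apart. Origin: centre of its underside, on the strip's top; its top is 9 mm above the worktop. Discs 1 and 4 are the ends.
- white_block: fixed white end block, 70 x 22 x 14 mm, on one end of the wooden strip (84 mm wide, 520 mm long, 6 mm thick), about 65 mm beyond the centre of the end disc next to it; it marks the light end of the row, which may be either end. Origin: centre of its underside, 6 mm above the worktop; x across the strip (away from the robot), y along it.
- black_block: fixed black end block, 70 x 22 x 14 mm, on one end of the wooden strip (84 mm wide, 520 mm long, 6 mm thick), about 65 mm beyond the centre of the end disc next to it; it marks the dark end of the row, which may be either end. Origin: centre of its underside, 6 mm above the worktop; x across the strip (away from the robot), y along it.

How it is judged:
By the outcome, as a careful person would: the job done as asked, in the order asked, and still so for the second after the job is handed in, with the robot touching nothing.
It also fails if it takes over 93 s, if anything falls off the work surface, if the arm or the gripper's body presses on something with over 40 N, if the wrist force passes 120 N, or if a joint passes its speed limit or range.

## Robot

A 6-joint arm with a two-finger parallel gripper is mounted at the origin on a cart in front of the work surface, level with it; the furniture and walls round the work are solid. World frame = base frame: x ahead of the robot, y to its left, z up, the work surface at z = 0. Lengths are in m, angles in rad, forces in N, time in s.
With the tool pointing down it reaches from about 0.225 to 0.875 m from the base axis. Payload 3.4 kg.
Tool frame: the origin (TCP) lies on the centre line of the jaws, within the pads' length; the fingertips stand 17 mm ahead of it and the grasp point (between the pads) lies 2 mm behind it; z points along the fingers, y is the line along which they close (so a half turn about z gives the same grasp; the last joint's range is limited). The gripper opens to 85 mm and grips with 20 to 120 N. Pads are 22 mm wide; open, the fingers measure 114 mm over their backs; the gripper's body (76 mm by 85 mm) begins 54 mm behind the grasp point. The pads swing forward as they close: fully open they stand 13 mm farther back than shut.
Start: joints at [-1.349, 0.276, 1.505, -0, 1.361, -0.121], TCP at [0.193, -0.542, 0.248] pointing down, gripper open.
Joint ranges: [-2.89, 2.89], [-0.75, 2.08], [0.22, 2.7], [-1.18, 4.32], [0.11, 2.71], [-2.7, 2.7]. Speed limits (rad/s): [2.57, 2.57, 3.14, 3.14, 3.14, 3.14].

## Interface

Orientations are given as a unit quaternion [w, x, y, z].
In Python, from rig import manip gives the robot as it stands.
- The arm moves only by the tool move_arm, never from a script. Its argument "steps" is one flat list of numbers, 7 for each row, row after row: the turn, a rotation vector about the world's x, y, z normalised to -1 to 1, where 1 is 360 degrees, then the shift along the world's x, y, z normalised to -1 to 1, where 1 is 1 m, then the opening, from -1 (shut) to 1 (fully open). A call has exactly 10 rows; each row is the pose to reach, as a shift and turn from the pose commanded when the call began, turning the shorter way round; what a row does not reach only later rows make up. A row lasts 1/10 s, in which the tool goes at most 50 mm and 8.59 degrees, less where a joint would pass 70% of its speed; a pose out of reach is approached as far as the arm can. A call with a number of a shift or a turn outside -1 to 1 is refused whole. A call with a gripper value outside its range is refused whole. The fingers move at their own pace and stop on an object; "squeeze" is the grip in N (left out, the last holds). Time passes only in rows, so rows that repeat a pose let the fingers close, or fill a call up. It gives the time, the measured TCP pose, the force, the opening and the grip force at its end, in the units of the state.
- manip.get_state(): the state, without advancing time (a new reading comes with each control period).
- manip.get_image(name): name is "scene" or "top"; returns a dict with "pixels" (384x512x3 uint8, blue, green, red), "fx", "fy", "cx", "cy" (pixels), "R" (3x3) and "t" (3): a world point X has camera coordinates R X + t. Camera axes: x right, y down, z forward; pixel columns grow to the right and rows downward; lengths in m; the calibration is good to about 2 mm. A picture is of the moment at which its call begins. There is no depth.
- manip.sign_off(): hands the job in; it is judged then, once.
The state is a dict: "clock": time; "qpos": joint angles; "qd": joint speeds; "effort": joint torques, N m; "position": TCP position; "ee_rot": TCP orientation; "contact_force": force on the tool from outside, world axes, zero at the start; "moment": the same for the moment, N m; "width": finger opening in m; "gripper_force": force on a finger pad.
Only numpy, scipy, OpenCV 4.12 (cv2) and the standard library are available. Lean on these libraries where they do the work, as an engineer would, in place of code of your own. Each camera call takes 0.05 s, during which the arm holds its last target. There are 200 camera calls.

## Working session

There is one attempt and no reset: what is moved stays moved. The work goes in short steps, Python scripts to look and compute and a tool call to move; the robot and the scene stay as the last step left them, time stands still between calls to the robot, and variables do not carry over. Pictures are saved under pics/ and viewed, at most 14 in all, crops included, and the job is handed in when it is done.

Besides the shell and the picture viewer there is one more tool, called after "Call:" by a JSON object that holds its "method" and its "body", one argument or row to a line. move_arm: Moves the arm, as the interface text tells. Scaled input: -1 to 1 covers 1 m each way for a shift and 360 degrees each way for a turn. Its arguments: {"type":"object","properties":{"steps":{"type":"array"},"squeeze":{"type":"number"}},"required":["steps"]}

```bash
mkdir -p pics; ls; python3 - <<'E'
from rig import manip
import cv2,json
s=manip.get_state();print(s)
for n in("scene","top"):
    d=manip.get_image(n);cv2.imwrite(f"pics/{n}0.png",d["pixels"]);print(n,d["fx"],d["fy"],d["cx"],d["cy"],d["R"],d["t"])
E
```

```text
pics
{'clock': 0.0, 'qpos': array([-1.34898300e+00,  2.76589724e-01,  1.50614680e+00,  2.86878330e-05,
        1.36071450e+00, -1.20992799e-01]), 'qd': array([ 0.00075029, -0.00019478, -0.00267133,  0.00148909,  0.00082539,
        0.00014032]), 'effort': array([ 5.15259435e-04, -4.16772687e+01, -2.45803410e+01, -3.88454446e-04,
        1.10536540e-02,  4.25135894e-06]), 'position': array([ 0.19317078, -0.54104078,  0.24743726]), 'ee_rot': array([-9.28709997e-04,  9.85346510e-01,  1.70561985e-01, -3.28126093e-05]), 'contact_force': array([-0.09909491, -0.1253807 , -0.96213473]), 'moment': array([ 0.00192057,  0.02575685, -0.0010604 ]), 'gripper_force': 0.0, 'width': 0.08529134415045803}
scene 351.4071941875398 351.4071941875398 258.76609760154696 193.36019077983119 [[-0.87933428 -0.4761638   0.00626579]
 [-0.34174768  0.62183489 -0.70464877]
 [ 0.33163195 -0.62176314 -0.70952861]] [0.40610056 0.26592479 0.67892295]
top 372.9274637850621 372.9274637850621 251.1940937761485 179.02971544822168 [[-2.74921464e-02 -9.99621942e-01 -3.93731954e-04]
 [-9.95340134e-01  2.74107993e-02 -9.24481785e-02]
 [ 9.24240203e-02 -2.14970164e-03 -9.95717419e-01]] [-0.03843217  0.53137266  0.84250595]
```

View pics/top0.png

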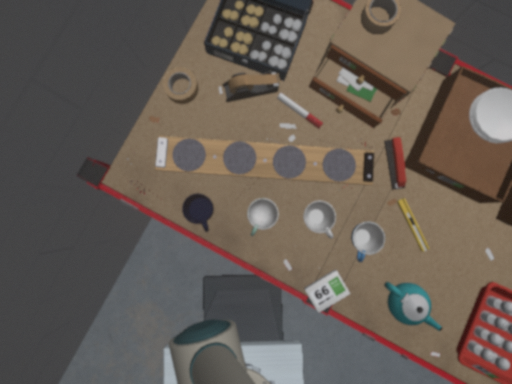

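View pics/scene0.png

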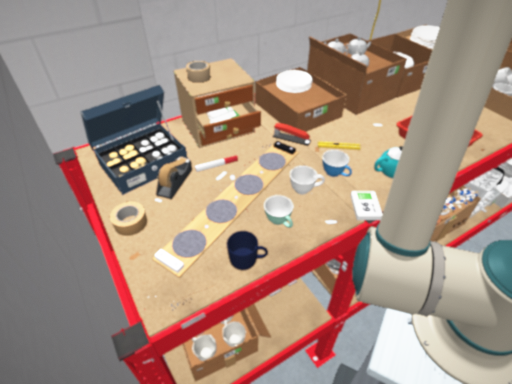

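The top view shows navy at (198,209), mint (262,213), white (319,217) and blue (368,238). The discs are at (189,155), (240,157), (289,161) and (339,165), with the white block at the left end (161,152) and the black block at the right (369,166). So disc 1 is white, 2 mint, 3 blue and 4 navy. The scene view agrees, with the handles pointing to the robot. Next I measure positions.

```bash
cat > h.py <<'E'
import cv2,numpy as np
from scipy.optimize import least_squares
def ray(d,uv,z):
    uv=np.atleast_2d(np.asarray(uv,float)); R,t=np.array(d["R"]),np.array(d["t"]); C=-R.T@t
    v=np.c_[(uv[:,0]-d["cx"])/d["fx"],(uv[:,1]-d["cy"])/d["fy"],np.ones(len(uv))]@R
    return (C+v*((z-C[2])/v[:,2])[:,None])[:,:2]
def proj(d,X):
    c=np.array(d["R"])@np.asarray(X,float)+d["t"]; return np.array([d["fx"]*c[0]/c[2]+d["cx"],d["fy"]*c[1]/c[2]+d["cy"]])
def blob(mask,seed):
    n,l,s,c=cv2.connectedComponentsWithStats(mask.astype(np.uint8)); 
    k=l[int(seed[1])-3:int(seed[1])+4,int(seed[0])-3:int(seed[0])+4]; k=np.bincount(k[k>0]).argmax() if (k>0).any() else 0
    m=(l==k).astype(np.uint8); cs,_=cv2.findContours(m,cv2.RETR_EXTERNAL,cv2.CHAIN_APPROX_NONE)
    return m,max(cs,key=len)[:,0,:]
def circ(P,r):
    f=lambda q:np.hypot(P[:,0]-q[0],P[:,1]-q[1])-q[2]
    return least_squares(f,[*np.median(P,0),r],loss="soft_l1",f_scale=.0015,bounds=([-9,-9,r-.004],[9,9,r+.004])).x
def masks(im):
    hsv=cv2.cvtColor(im,cv2.COLOR_BGR2HSV).astype(int); H,S,V=hsv[...,0],hsv[...,1],hsv[...,2]
    brown=(H>3)&(H<28)&(S>45)
    return brown,H,S,V
E
python3 - <<'E'
from h import *; from rig import manip
d=manip.get_image("top"); im=d["pixels"]; brown,H,S,V=masks(im)
R=np.array(d["R"]);print("C",-R.T@d["t"])
for n,s,z,r in[("d1",(189,155),.009,.04),("d2",(240,157),.009,.04),("d3",(289,161),.009,.04),("d4",(339,165),.009,.04),("wb",(161,152),.02,0),("bb",(369,166),.02,0),
 ("white",(319,217),.054,.036),("mint",(262,213),.050,.035),("blue",(368,238),.054,.036),("navy",(198,209),.062,.034)]:
    m,c=blob(~brown,s); P=ray(d,c,z)
    if r: 
        q=circ(P,r); e=np.abs(np.hypot(*(P-q[:2]).T)-q[2]); far=P[np.hypot(*(P-q[:2]).T)>q[2]+.006]
        a=np.degrees(np.arctan2(*(far.mean(0)-q[:2])[::-1])) if len(far) else None
        print(n,q.round(4),m.sum(),"med res mm",np.median(e)*1e3,"handle deg",a)
    else: print(n,P.mean(0).round(4),m.sum())
v=im.copy(); v[brown]=0; cv2.imwrite("pics/m.png",cv2.resize(np.hstack([v[120:280,130:400]]),None,fx=2.9,fy=2.9,interpolation=0))
E
```

```text
C [ 0.44997217 -0.05117185  0.88800715]
d1 [0.5947 0.0944 0.0375] 817 med res mm 0.4544244140711265 handle deg None
d2 [ 0.5843 -0.0262  0.0378] 829 med res mm 0.5460193672226256 handle deg None
d3 [ 0.5711 -0.1438  0.0377] 827 med res mm 0.5168586360939851 handle deg None
d4 [ 0.5604 -0.2617  0.0377] 830 med res mm 0.4792633210477376 handle deg None
wb [0.601  0.1575] 323
bb [ 0.552  -0.3287] 131
white [ 0.4393 -0.2026  0.0368] 938 med res mm 0.5915901559974679 handle deg -151.20768039383722
mint [ 0.4495 -0.0757  0.0358] 879 med res mm 0.8903637101023778 handle deg 151.0110164242909
blue [ 0.3892 -0.3072  0.0379] 1021 med res mm 0.7936944298184214 handle deg 154.11713785667607
navy [0.464  0.0673 0.0329] 760 med res mm 0.8786983295473033 handle deg -157.3333065595652
```

View pics/m.png

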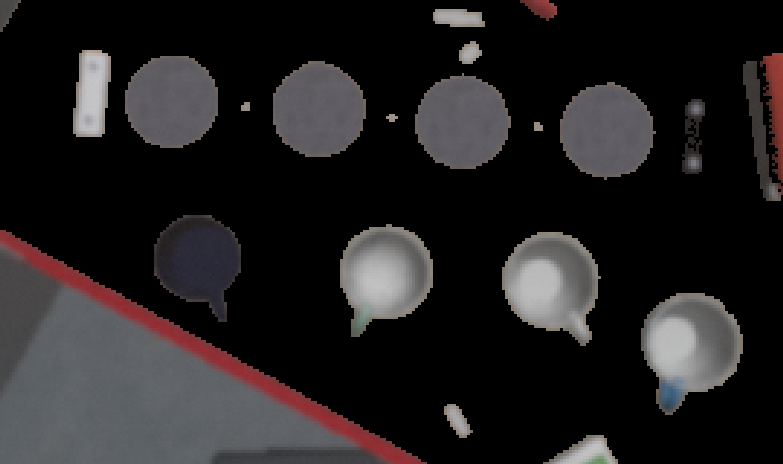

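Disc spacing is 119 mm, and the radii and rims match the sizes given once the half-pixel contour bias is counted. I start with the blue cup, gripping across the bowl perpendicular to its handle. I keep the height until past the teapot.

Call:
{"method": "move_arm", "body": {
  "steps": [0, 0, -0.006, 0.01, 0.012, 0, 1, 0, 0, -0.019, 0.03, 0.035, 0, 1, 0, 0, -0.036, 0.055, 0.066, 0, 1, 0, 0, -0.053, 0.082, 0.098, 0, 1, 0, 0, -0.072, 0.112, 0.133, -0.01, 1, 0, 0, -0.09, 0.139, 0.166, -0.03, 1, 0, 0, -0.107, 0.165, 0.197, -0.06, 1, 0, 0, -0.118, 0.182, 0.218, -0.09, 1, 0, 0, -0.125, 0.193, 0.23, -0.11, 1, 0, 0, -0.127, 0.196, 0.235, -0.12, 1],
  "squeeze": 25
}}

```text
clock: 1.15
position: [0.3892, -0.3042, 0.1264]
ee_rot: [-0.001, 0.974, -0.225, -0.002]
contact_force: [-0.4, 0.0, 1.3]
width: 0.0857
gripper_force: 0.0
```

Call:
{"method": "move_arm", "body": {
  "steps": [0, 0, 0, 0, 0, -0.005, 1, 0, 0, 0, 0, 0, -0.015, 1, 0, 0, 0, 0, 0, -0.028, 1, 0, 0, 0, 0, 0, -0.042, 1, 0, 0, 0, 0, 0, -0.056, 1, 0, 0, 0, 0, 0, -0.07, 1, 0, 0, 0, 0, 0, -0.082, 1, 0, 0, 0, 0, 0, -0.09, 1, 0, 0, 0, 0, 0, -0.094, 1, 0, 0, 0, 0, 0, -0.094, 1]
}}

```text
clock: 2.15
position: [0.389, -0.3071, 0.0342]
ee_rot: [0.0, 0.974, -0.226, -0.0]
contact_force: [0.7, -0.1, 0.2]
width: 0.0854
gripper_force: 0.0
```

```bash
python3 - <<'E'
from h import *; from rig import manip
s=manip.get_state();print(s["position"],s["contact_force"])
a=manip.get_image("scene")["pixels"]; d=manip.get_image("top"); b=d["pixels"]; print(proj(d,[*s["position"][:2],.054]))
cv2.imwrite("pics/b1.png",np.hstack([cv2.resize(a[110:230,270:390],None,fx=3.3,fy=3.3,interpolation=2),cv2.resize(b[180:300,310:430],None,fx=3.3,fy=3.3,interpolation=2)]))
E
```

```text
[ 0.38904624 -0.30706658  0.03419531] [ 0.69729857 -0.10639774  0.23517061]
[367.678824  238.0987267]
```

View pics/b1.png

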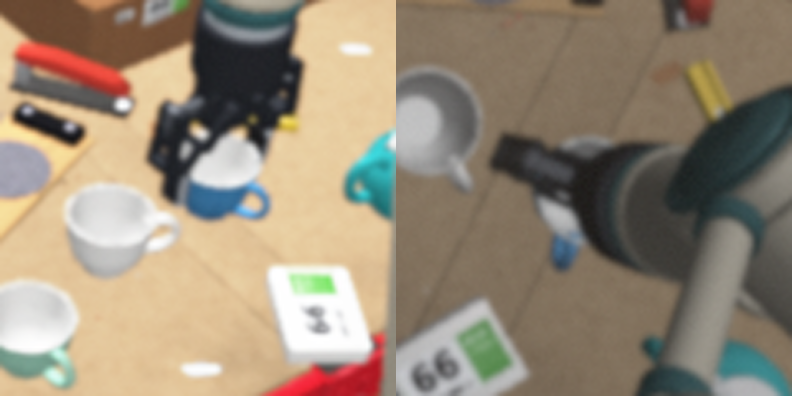

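The fingers straddle the blue cup (cup centre about (225,165) in the left crop), perpendicular to its handle and with no contact. Closing now.

Call:
{"method": "move_arm", "body": {
  "steps": [0, 0, 0, 0, 0, 0, 0.8, 0, 0, 0, 0, 0, 0, 0.7, 0, 0, 0, 0, 0, 0, 0.6, 0, 0, 0, 0, 0, 0, 0.5, 0, 0, 0, 0, 0, 0, 0.5, 0, 0, 0, 0, 0, 0, 0.5, 0, 0, 0, 0, 0, 0, 0.5, 0, 0, 0, 0, 0, 0, 0.5, 0, 0, 0, 0, 0, 0, 0.5, 0, 0, 0, 0, 0, 0, 0.5],
  "squeeze": 25
}}

```text
clock: 3.25
position: [0.3899, -0.3076, 0.0353]
ee_rot: [0.001, 0.974, -0.225, 0.001]
contact_force: [-0.6, -1.7, 4.6]
width: 0.0695
gripper_force: 27.1
```

Call:
{"method": "move_arm", "body": {
  "steps": [0, 0, 0, 0, 0, 0.002, 0.5, 0, 0, 0, 0, 0.006, 0.5, 0, 0, 0, 0, 0.012, 0.5, 0, 0, 0, 0, 0.022, 0.5, 0, 0, 0, 0, 0.036, 0.5, 0, 0, 0, 0, 0.052, 0.5, 0, 0, 0, 0, 0.068, 0.5, 0, 0, 0, 0, 0.082, 0.5, 0, 0, 0, 0, 0.09, 0.5, 0, 0, 0, 0, 0.09, 0.5]
}}

```text
validation failed for argument at $.st...
```

```bash
python3 - <<'E'
from h import *; from rig import manip
s=manip.get_state();print(s["position"],s["contact_force"],s["width"],s["gripper_force"])
a=manip.get_image("scene")["pixels"]
cv2.imwrite("pics/b2.png",cv2.resize(a[60:220,260:420],None,fx=3.3,fy=3.3,interpolation=2))
E
```

```text
[ 0.38991499 -0.30758477  0.03533866] [-0.63578316 -1.69254916  4.63094427] 0.06948731918875367 27.084845778376803
```

View pics/b2.png

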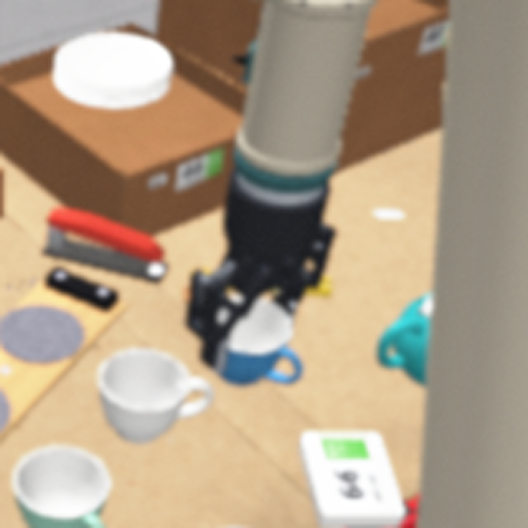

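The lift call was refused because I wrote rows of 6 numbers. The cup is still gripped and standing, so I resend with 7.

Call:
{"method": "move_arm", "body": {
  "steps": [0, 0, 0, 0, 0, 0.002, 0.5, 0, 0, 0, 0, 0, 0.006, 0.5, 0, 0, 0, 0, 0, 0.012, 0.5, 0, 0, 0, 0, 0, 0.022, 0.5, 0, 0, 0, 0, 0, 0.036, 0.5, 0, 0, 0, 0, 0, 0.052, 0.5, 0, 0, 0, 0, 0, 0.068, 0.5, 0, 0, 0, 0, 0, 0.082, 0.5, 0, 0, 0, 0, 0, 0.09, 0.5, 0, 0, 0, 0, 0, 0.09, 0.5]
}}

```text
clock: 4.3
position: [0.3899, -0.3071, 0.1258]
ee_rot: [0.001, 0.974, -0.226, 0.001]
contact_force: [0.1, 0.1, -1.3]
width: 0.0693
gripper_force: 29.0
```

```bash
python3 - <<'E'
from h import *; from rig import manip
s=manip.get_state();print(s["position"],s["contact_force"],s["width"],s["gripper_force"])
a=manip.get_image("scene")["pixels"]
cv2.imwrite("pics/b3.png",cv2.resize(a[60:220,260:420],None,fx=3.3,fy=3.3,interpolation=2))
E
```

```text
[ 0.38985865 -0.30711498  0.12575018] [ 0.06241843  0.11317291 -1.32310183] 0.06927213275287496 29.019932183928177
```

View pics/b3.png

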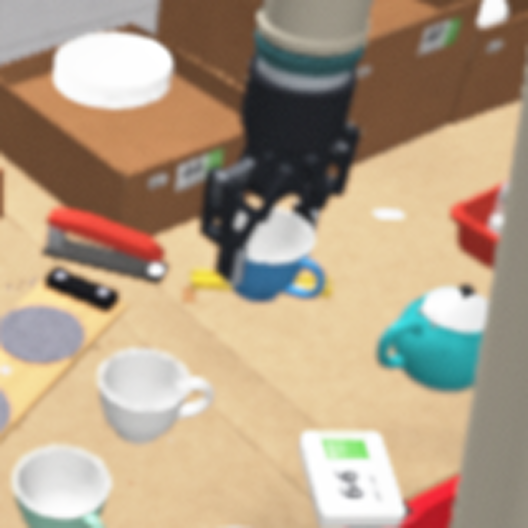

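The blue cup is lifted and hanging upright in the jaws at about (275,255). I carry it to disc 3, turning its handle square to the strip.

Call:
{"method": "move_arm", "body": {
  "steps": [0, 0, 0.002, 0.007, 0.007, 0.005, 0.5, 0, 0, 0.007, 0.022, 0.02, 0.01, 0.5, 0, 0, 0.013, 0.042, 0.037, 0.01, 0.5, 0, 0, 0.021, 0.066, 0.059, 0.01, 0.5, 0, 0, 0.029, 0.091, 0.082, 0.01, 0.5, 0, 0, 0.036, 0.116, 0.104, 0.008, 0.5, 0, 0, 0.044, 0.14, 0.126, 0.004, 0.5, 0, 0, 0.05, 0.16, 0.143, 0, 0.5, 0, 0, 0.055, 0.175, 0.156, -0.005, 0.5, 0, 0, 0.057, 0.182, 0.163, -0.01, 0.5]
}}

```text
clock: 5.35
position: [0.5725, -0.1416, 0.1134]
ee_rot: [-0.0, 0.999, -0.047, -0.0]
contact_force: [0.5, -0.4, -1.7]
width: 0.0691
gripper_force: 29.1
```

Call:
{"method": "move_arm", "body": {
  "steps": [0, 0, 0, 0, 0, -0.004, 0.5, 0, 0, 0, 0, 0, -0.012, 0.5, 0, 0, 0, 0, 0, -0.024, 0.5, 0, 0, 0, 0, 0, -0.037, 0.5, 0, 0, 0, 0, 0, -0.05, 0.5, 0, 0, 0, 0, 0, -0.06, 0.5, 0, 0, 0, 0, 0, -0.066, 0.5, 0, 0, 0, 0, 0, -0.069, 0.5, 0, 0, 0, 0, 0, -0.071, 0.5, 0, 0, 0, 0, 0, -0.071, 0.5]
}}

```text
clock: 6.35
position: [0.5717, -0.1436, 0.0445]
ee_rot: [0.0, 0.999, -0.048, 0.001]
contact_force: [-0.7, 0.6, 3.2]
width: 0.0692
gripper_force: 29.4
```

```bash
python3 - <<'E'
from h import *; from rig import manip
s=manip.get_state();print(s["position"],s["contact_force"],s["width"],s["gripper_force"])
a=manip.get_image("scene")["pixels"]; d=manip.get_image("top"); b=d["pixels"]
cv2.imwrite("pics/b4.png",np.hstack([cv2.resize(a[120:240,190:310],None,fx=3.3,fy=3.3,interpolation=2),cv2.resize(b[100:220,230:350],None,fx=3.3,fy=3.3,interpolation=2)]))
E
```

```text
[ 0.57168609 -0.14364242  0.04447659] [-0.72143879  0.59667239  3.1893978 ] 0.06917631409328386 29.354561781501616
```

View pics/b4.png

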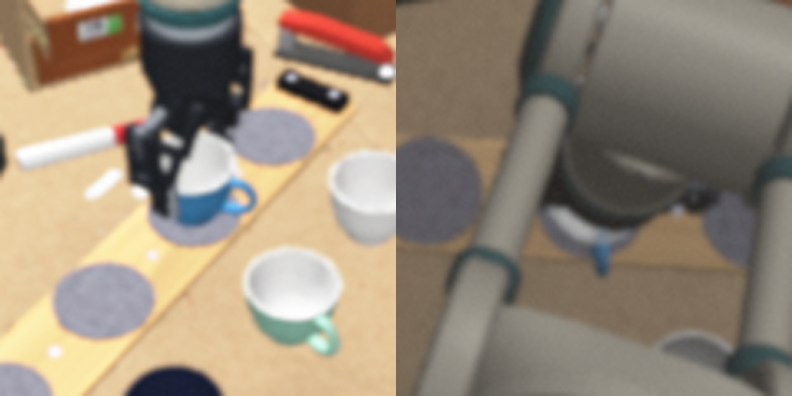

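It is resting on disc 3 (3 N upward), so I release and rise.

Call:
{"method": "move_arm", "body": {
  "steps": [0, 0, 0, 0, 0, 0, 0.7, 0, 0, 0, 0, 0, 0, 1, 0, 0, 0, 0, 0, 0, 1, 0, 0, 0, 0, 0, 0, 1, 0, 0, 0, 0, 0, 0, 1, 0, 0, 0, 0, 0, 0, 1, 0, 0, 0, 0, 0, 0.005, 1, 0, 0, 0, 0, 0, 0.02, 1, 0, 0, 0, 0, 0, 0.045, 1, 0, 0, 0, 0, 0, 0.07, 1]
}}

```text
clock: 7.45
position: [0.571, -0.1435, 0.114]
ee_rot: [-0.0, 0.999, -0.048, -0.0]
contact_force: [0.2, -0.9, 0.4]
width: 0.0857
gripper_force: 0.0
```

Call:
{"method": "move_arm", "body": {
  "steps": [0, 0, 0.01, -0.012, -0.005, 0.005, 1, 0, 0, 0.03, -0.038, -0.017, 0.005, 1, 0, 0, 0.052, -0.07, -0.031, 0.005, 1, 0, 0, 0.074, -0.1, -0.044, 0, 1, 0, 0, 0.088, -0.12, -0.053, -0.005, 1, 0, 0, 0.096, -0.13, -0.058, -0.01, 1, 0, 0, 0.096, -0.132, -0.059, -0.018, 1, 0, 0, 0.096, -0.132, -0.059, -0.025, 1, 0, 0, 0.096, -0.132, -0.059, -0.029, 1, 0, 0, 0.096, -0.132, -0.059, -0.029, 1]
}}

```text
clock: 8.45
position: [0.4396, -0.2021, 0.0836]
ee_rot: [-0.0, 0.968, 0.251, -0.0]
contact_force: [-0.8, 0.5, 0.9]
width: 0.0855
gripper_force: 0.0
```

```bash
python3 - <<'E'
from h import *; from rig import manip
s=manip.get_state();print(s["position"])
a=manip.get_image("scene")["pixels"]; d=manip.get_image("top"); b=d["pixels"]
cv2.imwrite("pics/w1.png",np.hstack([cv2.resize(a[120:240,200:320],None,fx=3.3,fy=3.3,interpolation=2),cv2.resize(b[130:250,250:370],None,fx=3.3,fy=3.3,interpolation=2)]))
E
```

```text
[ 0.43956048 -0.2021449   0.0835755 ]
```

View pics/w1.png

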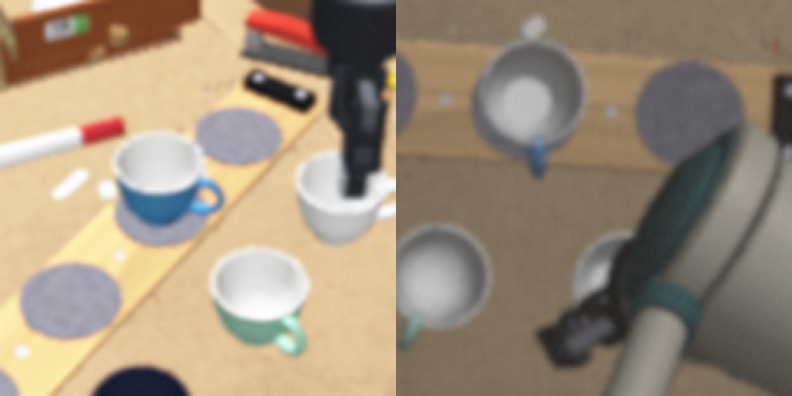

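The blue cup stands upright on disc 3, at (160,180) in the left crop, and the jaws are over the white cup. I descend and close.

Call:
{"method": "move_arm", "body": {
  "steps": [0, 0, 0, 0, 0, -0.008, 1, 0, 0, 0, 0, 0, -0.022, 1, 0, 0, 0, 0, 0, -0.036, 1, 0, 0, 0, 0, 0, -0.046, 1, 0, 0, 0, 0, 0, -0.05, 1, 0, 0, 0, 0, 0, -0.05, 1, 0, 0, 0, 0, 0, -0.05, 0.8, 0, 0, 0, 0, 0, -0.05, 0.7, 0, 0, 0, 0, 0, -0.05, 0.6, 0, 0, 0, 0, 0, -0.05, 0.5]
}}

```text
clock: 9.55
position: [0.4403, -0.2033, 0.0354]
ee_rot: [0.001, 0.968, 0.25, 0.001]
contact_force: [-0.6, -0.9, 5.3]
width: 0.0697
gripper_force: 27.3
```

```bash
cat > chk.py <<'E'
from h import *; from rig import manip; import sys
T={"d1":(.5947,.0944),"d2":(.5843,-.0262),"d3":(.5711,-.1438),"d4":(.5604,-.2617)}
Z={"white":(.054,.036,"d1"),"mint":(.05,.035,"d2"),"blue":(.054,.036,"d3"),"navy":(.062,.034,"d4")}
d=manip.get_image("top"); cv2.imwrite("pics/last.png",d["pixels"]); brown,H,S,V=masks(d["pixels"])
for n in sys.argv[1:]:
    z,r,k=Z[n]; c0=np.array([*T[k],z+.009]); uv=proj(d,c0)
    hsv=cv2.cvtColor(d["pixels"],cv2.COLOR_BGR2HSV)
    g=cv2.cvtColor(d["pixels"],cv2.COLOR_BGR2GRAY); g=cv2.resize(g,None,fx=4,fy=4,interpolation=cv2.INTER_CUBIC)
    rp=r*d["fx"]/(.888-z)*4; x0,y0=int(uv[0]*4-130),int(uv[1]*4-130)
    roi=cv2.GaussianBlur(g[y0:y0+260,x0:x0+260],(0,0),2)
    h=cv2.HoughCircles(roi,cv2.HOUGH_GRADIENT_ALT,1,40,param1=100,param2=.5,minRadius=int(rp*.93),maxRadius=int(rp*1.12))
    if h is None: print(n,"none"); continue
    for q in h[0][:3]: print(n,"off mm",((ray(d,[(q[0]+x0)/4-.375,(q[1]+y0)/4-.375],z+.009)[0]-T[k])*1e3).round(1),"r mm",(q[2]/rp*r*1e3).round(1))
print(manip.get_state()["width"])
E
python3 chk.py blue
```

```text
blue off mm [1.  1.5] r mm 34.7
0.06936862437600101
```

Call:
{"method": "move_arm", "body": {
  "steps": [0, 0, 0, 0, 0, 0.002, 0.5, 0, 0, 0, 0, 0, 0.006, 0.5, 0, 0, 0, 0, 0, 0.012, 0.5, 0, 0, 0, 0, 0, 0.022, 0.5, 0, 0, 0, 0, 0, 0.036, 0.5, 0, 0, 0, 0, 0, 0.052, 0.5, 0, 0, 0, 0, 0, 0.068, 0.5, 0, 0, 0, 0, 0, 0.082, 0.5, 0, 0, 0, 0, 0, 0.09, 0.5, 0, 0, -0.002, 0.004, 0.008, 0.092, 0.5]
}}

```text
clock: 10.6
position: [0.4437, -0.1954, 0.1278]
ee_rot: [0.001, 0.97, 0.244, 0.001]
contact_force: [-0.1, -0.3, -1.5]
width: 0.0692
gripper_force: 28.9
```

Call:
{"method": "move_arm", "body": {
  "steps": [0, 0, -0.007, 0.013, 0.025, 0, 0.5, 0, 0, -0.018, 0.03, 0.058, 0, 0.5, 0, 0, -0.03, 0.05, 0.096, 0, 0.5, 0, 0, -0.043, 0.071, 0.136, 0, 0.5, 0, 0, -0.056, 0.092, 0.176, 0, 0.5, 0, 0, -0.068, 0.112, 0.214, 0, 0.5, 0, 0, -0.079, 0.13, 0.248, 0, 0.5, 0, 0, -0.088, 0.143, 0.273, -0.004, 0.5, 0, 0, -0.094, 0.15, 0.287, -0.01, 0.5, 0, 0, -0.094, 0.152, 0.289, -0.016, 0.5]
}}

```text
clock: 11.6
position: [0.5959, 0.0964, 0.11]
ee_rot: [-0.0, 0.999, -0.047, 0.0]
contact_force: [-0.0, -0.1, -1.2]
width: 0.069
gripper_force: 29.0
```

Call:
{"method": "move_arm", "body": {
  "steps": [0, 0, 0, 0, 0, -0.004, 0.5, 0, 0, 0, 0, 0, -0.012, 0.5, 0, 0, 0, 0, 0, -0.024, 0.5, 0, 0, 0, 0, 0, -0.037, 0.5, 0, 0, 0, 0, 0, -0.049, 0.5, 0, 0, 0, 0, 0, -0.058, 0.5, 0, 0, 0, 0, 0, -0.063, 0.5, 0, 0, 0, 0, 0, -0.066, 0.5, 0, 0, 0, 0, 0, -0.067, 0.5, 0, 0, 0, 0, 0, -0.067, 0.5]
}}

```text
clock: 12.6
position: [0.5956, 0.0942, 0.0446]
ee_rot: [0.0, 0.999, -0.048, 0.001]
contact_force: [-2.3, -1.2, 3.7]
width: 0.0695
gripper_force: 29.3
```

Call:
{"method": "move_arm", "body": {
  "steps": [0, 0, 0, 0, 0, 0, 0.7, 0, 0, 0, 0, 0, 0, 1, 0, 0, 0, 0, 0, 0, 1, 0, 0, 0, 0, 0, 0, 1, 0, 0, 0, 0, 0, 0, 1, 0, 0, 0, 0, 0, 0, 1, 0, 0, 0, 0, 0, 0.005, 1, 0, 0, 0, 0, 0, 0.02, 1, 0, 0, 0, 0, 0, 0.045, 1, 0, 0, 0, 0, 0, 0.07, 1]
}}

```text
clock: 13.6
position: [0.595, 0.0944, 0.114]
ee_rot: [0.0, 0.999, -0.048, -0.0]
contact_force: [-0.6, -0.8, 0.7]
width: 0.0855
gripper_force: 0.0
```

Call:
{"method": "move_arm", "body": {
  "steps": [0, 0, -0.006, -0.012, -0.014, 0.005, 1, 0, 0, -0.018, -0.034, -0.04, 0.005, 1, 0, 0, -0.03, -0.062, -0.072, 0.005, 1, 0, 0, -0.043, -0.092, -0.107, 0.002, 1, 0, 0, -0.054, -0.118, -0.138, -0.004, 1, 0, 0, -0.062, -0.136, -0.159, -0.012, 1, 0, 0, -0.065, -0.144, -0.168, -0.02, 1, 0, 0, -0.065, -0.146, -0.17, -0.028, 1, 0, 0, -0.065, -0.146, -0.17, -0.033, 1, 0, 0, -0.065, -0.146, -0.17, -0.033, 1]
}}

```text
clock: 14.6
position: [0.4495, -0.0749, 0.0795]
ee_rot: [-0.0, 0.968, -0.25, -0.001]
contact_force: [-0.3, -0.2, -0.1]
width: 0.0851
gripper_force: 0.0
```

```bash
python3 chk.py white blue; python3 - <<'E'
from h import *; from rig import manip
a=manip.get_image("scene")["pixels"]; b=cv2.imread("pics/last.png")
cv2.imwrite("pics/w2.png",np.hstack([cv2.resize(a[130:280,140:290],None,fx=2.6,fy=2.6,interpolation=2),cv2.resize(b[120:270,150:300],None,fx=2.6,fy=2.6,interpolation=2)]))
E
```

```text
white none
blue none
0.08546065858228251
```

View pics/w2.png

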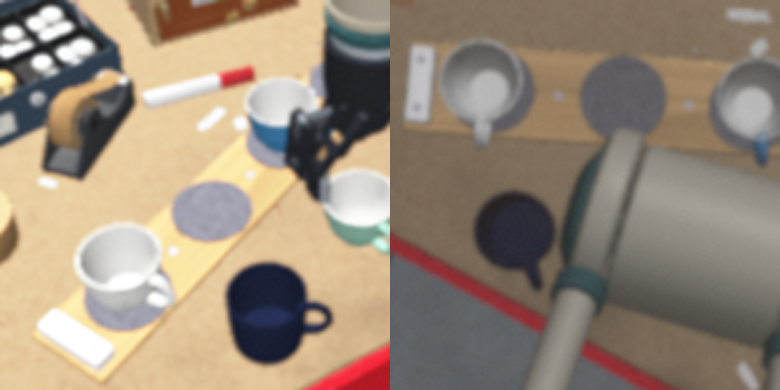

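The white cup stands upright on disc 1, at (120,270) in the left crop, with blue still on disc 3. Mint is next.

Call:
{"method": "move_arm", "body": {
  "steps": [0, 0, 0, 0, 0, -0.008, 1, 0, 0, 0, 0, 0, -0.022, 1, 0, 0, 0, 0, 0, -0.036, 1, 0, 0, 0, 0, 0, -0.046, 1, 0, 0, 0, 0, 0, -0.05, 1, 0, 0, 0, 0, 0, -0.05, 1, 0, 0, 0, 0, 0, -0.05, 0.8, 0, 0, 0, 0, 0, -0.05, 0.7, 0, 0, 0, 0, 0, -0.05, 0.6, 0, 0, 0, 0, 0, -0.05, 0.5]
}}

```text
clock: 15.7
position: [0.4498, -0.076, 0.0312]
ee_rot: [0.0, 0.968, -0.25, 0.001]
contact_force: [-0.8, -0.4, 4.9]
width: 0.0676
gripper_force: 26.7
```

Call:
{"method": "move_arm", "body": {
  "steps": [0, 0, 0, 0, 0, 0, 0.5, 0, 0, 0, 0, 0, 0.003, 0.5, 0, 0, 0, 0, 0, 0.008, 0.5, 0, 0, 0, 0, 0, 0.017, 0.5, 0, 0, 0, 0, 0, 0.03, 0.5, 0, 0, 0, 0, 0, 0.046, 0.5, 0, 0, 0, 0, 0, 0.062, 0.5, 0, 0, 0, 0, 0, 0.076, 0.5, 0, 0, 0, 0, 0, 0.085, 0.5, 0, 0, 0, 0, 0, 0.088, 0.5]
}}

```text
clock: 16.7
position: [0.4498, -0.0757, 0.1195]
ee_rot: [0.0, 0.968, -0.25, 0.001]
contact_force: [-0.1, 0.0, -1.8]
width: 0.0675
gripper_force: 28.7
```

Call:
{"method": "move_arm", "body": {
  "steps": [0, 0, 0.003, 0.005, 0.002, 0, 0.5, 0, 0, 0.009, 0.018, 0.007, 0, 0.5, 0, 0, 0.017, 0.036, 0.013, 0, 0.5, 0, 0, 0.027, 0.057, 0.021, 0, 0.5, 0, 0, 0.037, 0.078, 0.029, -0.003, 0.5, 0, 0, 0.047, 0.098, 0.037, -0.008, 0.5, 0, 0, 0.055, 0.115, 0.043, -0.014, 0.5, 0, 0, 0.061, 0.127, 0.047, -0.02, 0.5, 0, 0, 0.065, 0.134, 0.05, -0.026, 0.5, 0, 0, 0.065, 0.134, 0.05, -0.03, 0.5]
}}

```text
clock: 17.7
position: [0.5838, -0.0251, 0.0871]
ee_rot: [-0.0, 0.999, -0.048, -0.001]
contact_force: [-1.7, -0.4, -1.1]
width: 0.0671
gripper_force: 28.7
```

Call:
{"method": "move_arm", "body": {
  "steps": [0, 0, 0, 0, 0, -0.004, 0.5, 0, 0, 0, 0, 0, -0.011, 0.5, 0, 0, 0, 0, 0, -0.02, 0.5, 0, 0, 0, 0, 0, -0.03, 0.5, 0, 0, 0, 0, 0, -0.038, 0.5, 0, 0, 0, 0, 0, -0.043, 0.5, 0, 0, 0, 0, 0, -0.046, 0.5, 0, 0, 0, 0, 0, -0.048, 0.5, 0, 0, 0, 0, 0, -0.049, 0.5, 0, 0, 0, 0, 0, -0.049, 0.5]
}}

```text
clock: 18.7
position: [0.5837, -0.0257, 0.0403]
ee_rot: [0.0, 0.999, -0.048, 0.001]
contact_force: [-0.7, 0.0, 4.4]
width: 0.0673
gripper_force: 29.0
```

Call:
{"method": "move_arm", "body": {
  "steps": [0, 0, 0, 0, 0, 0, 0.7, 0, 0, 0, 0, 0, 0, 1, 0, 0, 0, 0, 0, 0, 1, 0, 0, 0, 0, 0, 0, 1, 0, 0, 0, 0, 0, 0, 1, 0, 0, 0, 0, 0, 0, 1, 0, 0, 0, 0, 0, 0.005, 1, 0, 0, 0, 0, 0, 0.02, 1, 0, 0, 0, 0, 0, 0.045, 1, 0, 0, 0, 0, 0, 0.075, 1]
}}

```text
clock: 19.7
position: [0.5825, -0.0255, 0.1145]
ee_rot: [-0.0, 0.999, -0.049, -0.001]
contact_force: [1.5, 0.5, 0.6]
width: 0.0858
gripper_force: 0.0
```

Call:
{"method": "move_arm", "body": {
  "steps": [0, 0, 0.006, -0.009, 0.007, 0.005, 1, 0, 0, 0.019, -0.028, 0.022, 0.007, 1, 0, 0, 0.035, -0.053, 0.041, 0.007, 1, 0, 0, 0.052, -0.079, 0.062, 0.005, 1, 0, 0, 0.066, -0.1, 0.078, 0, 1, 0, 0, 0.075, -0.113, 0.088, -0.005, 1, 0, 0, 0.079, -0.119, 0.093, -0.01, 1, 0, 0, 0.079, -0.119, 0.093, -0.016, 1, 0, 0, 0.079, -0.119, 0.093, -0.02, 1, 0, 0, 0.079, -0.119, 0.093, -0.02, 1]
}}

```text
clock: 20.7
position: [0.4648, 0.0669, 0.0936]
ee_rot: [0.0, 0.98, 0.198, -0.0]
contact_force: [0.6, -0.6, 0.8]
width: 0.0853
gripper_force: 0.0
```

```bash
python3 - <<'E'
from h import *; from rig import manip
a=manip.get_image("scene")["pixels"]; b=manip.get_image("top")["pixels"]
cv2.imwrite("pics/n1.png",np.hstack([cv2.resize(a[130:280,140:290],None,fx=2.6,fy=2.6,interpolation=2),cv2.resize(b[120:270,150:300],None,fx=2.6,fy=2.6,interpolation=2)]))
E
```

```text
(no output)
```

View pics/n1.png

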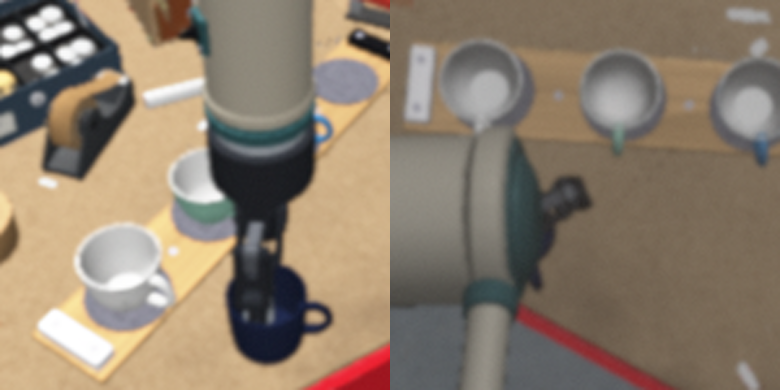

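The mint cup is upright on disc 2, at (205,195) in the left crop, and the jaws are over the navy mug. Descending and closing.

Call:
{"method": "move_arm", "body": {
  "steps": [0, 0, 0, 0, 0, -0.008, 1, 0, 0, 0, 0, 0, -0.022, 1, 0, 0, 0, 0, 0, -0.036, 1, 0, 0, 0, 0, 0, -0.047, 1, 0, 0, 0, 0, 0, -0.052, 1, 0, 0, 0, 0, 0, -0.052, 1, 0, 0, 0, 0, 0, -0.052, 0.8, 0, 0, 0, 0, 0, -0.052, 0.7, 0, 0, 0, 0, 0, -0.052, 0.6, 0, 0, 0, 0, 0, -0.052, 0.4]
}}

```text
clock: 21.8
position: [0.4648, 0.0673, 0.0431]
ee_rot: [0.0, 0.98, 0.199, 0.001]
contact_force: [-0.8, -0.5, 3.9]
width: 0.0664
gripper_force: 27.5
```

Call:
{"method": "move_arm", "body": {
  "steps": [0, 0, 0, 0, 0, 0, 0.4, 0, 0, 0, 0, 0, 0.003, 0.4, 0, 0, 0, 0, 0, 0.008, 0.4, 0, 0, 0, 0, 0, 0.017, 0.4, 0, 0, 0, 0, 0, 0.03, 0.4, 0, 0, 0, 0, 0, 0.046, 0.4, 0, 0, 0, 0, 0, 0.062, 0.4, 0, 0, 0, 0, 0, 0.076, 0.4, 0, 0, 0, 0, 0, 0.085, 0.4, 0, 0, 0, 0, 0, 0.088, 0.4],
  "squeeze": 35
}}

```text
clock: 22.8
position: [0.4648, 0.0675, 0.1315]
ee_rot: [0.0, 0.98, 0.198, 0.001]
contact_force: [0.5, 0.4, -3.1]
width: 0.066
gripper_force: 39.6
```

```bash
python3 - <<'E'
from h import *; from rig import manip
a=manip.get_image("scene")["pixels"]
cv2.imwrite("pics/n2.png",cv2.resize(a[130:280,160:310],None,fx=3,fy=3,interpolation=2))
E
```

```text
(no output)
```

View pics/n2.png

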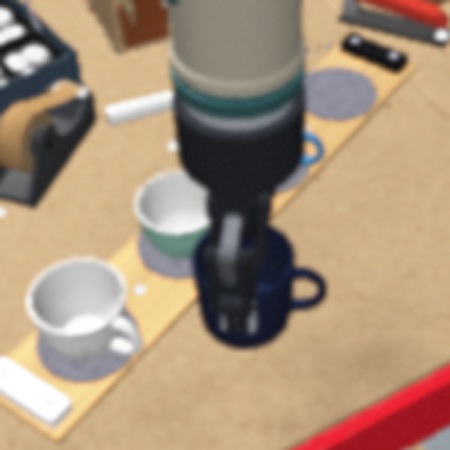

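The navy mug is lifted upright. I carry it round the robot side of the placed cups to disc 4.

Call:
{"method": "move_arm", "body": {
  "steps": [0, 0, 0, 0, -0.008, 0.003, 0.4, 0, 0, -0.004, 0, -0.026, 0.005, 0.4, 0, 0, -0.01, 0, -0.054, 0.005, 0.4, 0, 0, -0.02, 0, -0.09, 0.005, 0.4, 0, 0, -0.032, 0.002, -0.13, 0.005, 0.4, 0, 0, -0.044, 0.006, -0.17, 0.005, 0.4, 0, 0, -0.056, 0.014, -0.21, 0.005, 0.4, 0, 0, -0.066, 0.025, -0.246, 0.005, 0.4, 0, 0, -0.073, 0.038, -0.276, 0.005, 0.4, 0, 0, -0.077, 0.052, -0.3, 0.002, 0.4]
}}

```text
clock: 23.85
position: [0.516, -0.2353, 0.1318]
ee_rot: [0.0, 0.999, -0.044, -0.0]
contact_force: [0.1, -0.1, -1.7]
width: 0.0657
gripper_force: 39.7
```

Call:
{"method": "move_arm", "body": {
  "steps": [0, 0, -0.002, 0.014, -0.015, -0.002, 0.4, 0, 0, -0.002, 0.027, -0.024, -0.006, 0.4, 0, 0, -0.002, 0.038, -0.028, -0.012, 0.4, 0, 0, -0.002, 0.043, -0.029, -0.02, 0.4, 0, 0, -0.002, 0.044, -0.029, -0.028, 0.4, 0, 0, -0.002, 0.044, -0.029, -0.038, 0.4, 0, 0, -0.002, 0.044, -0.029, -0.048, 0.4, 0, 0, -0.002, 0.044, -0.029, -0.058, 0.4, 0, 0, -0.002, 0.044, -0.029, -0.065, 0.4, 0, 0, -0.002, 0.044, -0.029, -0.068, 0.4]
}}

```text
clock: 24.85
position: [0.5597, -0.2612, 0.0633]
ee_rot: [-0.0, 0.999, -0.048, -0.001]
contact_force: [0.2, 0.4, -2.0]
width: 0.0659
gripper_force: 39.7
```

Call:
{"method": "move_arm", "body": {
  "steps": [0, 0, 0, 0, 0, -0.003, 0.4, 0, 0, 0, 0, 0, -0.006, 0.4, 0, 0, 0, 0, 0, -0.009, 0.4, 0, 0, 0, 0, 0, -0.011, 0.4, 0, 0, 0, 0, 0, -0.012, 0.4, 0, 0, 0, 0, 0, -0.013, 0.4, 0, 0, 0, 0, 0, -0.013, 0.4, 0, 0, 0, 0, 0, -0.013, 0.4, 0, 0, 0, 0, 0, -0.013, 0.4, 0, 0, 0, 0, 0, -0.013, 0.4]
}}

```text
clock: 25.85
position: [0.5603, -0.2616, 0.0523]
ee_rot: [0.0, 0.999, -0.048, 0.0]
contact_force: [-3.0, 1.4, 6.0]
width: 0.0658
gripper_force: 40.4
```

Call:
{"method": "move_arm", "body": {
  "steps": [0, 0, 0, 0, 0, 0, 0.7, 0, 0, 0, 0, 0, 0, 1, 0, 0, 0, 0, 0, 0, 1, 0, 0, 0, 0, 0, 0, 1, 0, 0, 0, 0, 0, 0, 1, 0, 0, 0, 0, 0, 0, 1, 0, 0, 0, 0, 0, 0.005, 1, 0, 0, 0, 0, 0, 0.02, 1, 0, 0, 0, 0, 0, 0.05, 1, 0, 0, 0, 0, 0, 0.085, 1]
}}

```text
clock: 26.85
position: [0.5595, -0.2611, 0.1364]
ee_rot: [-0.001, 0.999, -0.049, -0.001]
contact_force: [1.4, -0.1, 0.0]
width: 0.0852
gripper_force: 0.0
```

Call:
{"method": "move_arm", "body": {
  "steps": [0, 0, 0, 0, 0, 0.03, 1, 0, 0, 0, -0.01, -0.01, 0.06, 1, 0, 0, 0, -0.035, -0.035, 0.08, 1, 0, 0, 0, -0.065, -0.065, 0.1, 1, 0, 0, 0, -0.1, -0.095, 0.11, 1, 0, 0, 0, -0.135, -0.125, 0.11, 1, 0, 0, 0, -0.17, -0.15, 0.11, 1, 0, 0, 0, -0.2, -0.17, 0.11, 1, 0, 0, 0, -0.22, -0.18, 0.11, 1, 0, 0, 0, -0.23, -0.185, 0.11, 1]
}}

```text
clock: 27.85
position: [0.3284, -0.4475, 0.2467]
ee_rot: [0.0, 0.999, -0.05, -0.0]
contact_force: [0.3, -0.3, 0.0]
width: 0.0853
gripper_force: 0.0
```

```bash
python3 chk.py; python3 - <<'E'
from h import *; from rig import manip
T={"white":(.054,.036,.5947,.0944),"mint":(.05,.035,.5843,-.0262),"blue":(.054,.036,.5711,-.1438),"navy":(.062,.034,.5604,-.2617)}
d=manip.get_image("top"); im=d["pixels"]; e=cv2.Canny(cv2.GaussianBlur(im,(3,3),0),40,90)
P0=np.argwhere(e)[:,::-1]
for n,(z,r,x,y) in T.items():
    P=ray(d,P0,z+.009); c=np.array([x,y]); h=None
    for w in(.008,.006,.004):
        k=P[np.abs(np.hypot(*(P-c).T)-r)<w]; q=least_squares(lambda v:np.hypot(k[:,0]-v[0],k[:,1]-v[1])-r,c,loss="soft_l1",f_scale=.0008).x; c=q
    print(n,"off mm",((c-[x,y])*1e3).round(1),len(k),np.median(np.abs(np.hypot(*(k-c).T)-r)).round(4))
a=manip.get_image("scene")["pixels"]
cv2.imwrite("pics/f.png",np.hstack([cv2.resize(a[110:290,130:330],None,fx=2,fy=2,interpolation=2),cv2.resize(im[90:270,180:380],None,fx=2,fy=2,interpolation=2)]))
E
```

```text
0.08529786285152385
white off mm [-1.1 -0.8] 126 0.0019
mint off mm [-1.5  0.8] 122 0.0017
blue off mm [-0.1  1.5] 118 0.0019
navy off mm [-0.4  2.6] 77 0.0007
```

View pics/f.png

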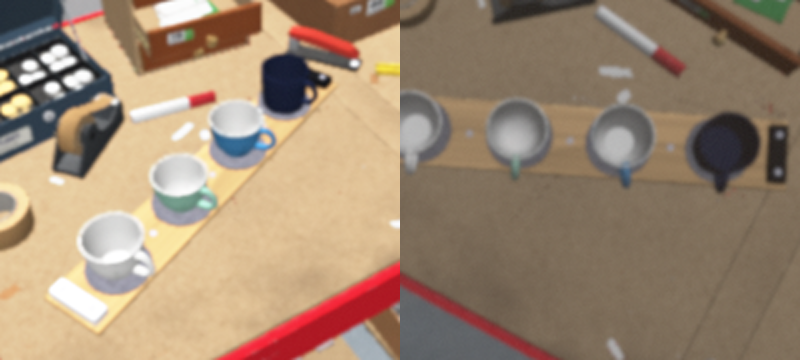

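All four cups stand upright in the right order, each within about 3 mm of its disc centre, and the arm is clear. Handing in.

```bash
python3 -c "
from rig import manip; print(manip.sign_off())"
```

```text
the job is handed in; nothing more can be done
None
```

The job is handed in at about 28 s: white, mint, blue and navy stand upright and free on discs 1 to 4, white at the white block and navy at the black, each measured within about 3 mm of its disc centre.

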